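# Seat a flanged bush with the arbor press

### The job

Press the brass bush home in the red housing with the green hand press: push the loading slide with the yellow push plate fully in, then push the hand lever down until the bush's collar sits flat on the housing, and let the lever come all the way back up. Do not bring the ram down before the slide is home; keep the fingers off the housing and the bush, and leave everything else on the bench where it is.

Things in the scene. Friction and masses are not known exactly. Their poses are not given: they have to be found in the camera images.
- push_plate (a point): centre of the front face of the yellow upright push plate (55 wide, 58 tall, 7 mm thick; top edge 89 mm, this point 64 mm above the table) on the robot's end of the loading slide; moves with it. Axes, as the press's: x level, into the press, the way to push; y level, to the left seen from the front; z up. The guide below is 100 mm wide, up to 42 mm high, and starts 7 mm in front of the plate at the start
- slide (a joint): travel of the loading slide, m: 0 = fully out (start), 0.080 = against its end stop, the nest right under the ram. About 3 N of sliding friction; it stays where it is left
- nest (a point): centre of the nest floor on the loading slide, where the underside of the housing rests, 42 mm above the table; 163 mm behind the face of the push plate (towards the press)
- under_ram (a point): fixed point of the press where the nest's centre lies when the slide is home, straight below the ram (square bar with a round punch, its face 87 mm above the table when up). Axes as push_plate. The green head above reaches 45 mm to the front of this point, 42 mm to each side, 127 mm to the back, from 130 to 235 mm above the table; the ram's top is 284 mm up
- lever (a joint): hand lever of the press, rad: 0 = at rest, 45 degrees up, pointing to the robot's side; grows as it is pushed down and towards the robot; 1.13 = on its stop, 20 degrees below level. Lowers the ram 16 mm per rad: the punch meets the bush at 0.5 to 0.65 and has seated it at 1.06. A spring takes it back to 0 when let go. Takes 2 to 7 N at lever_push, rising to 15 N once seated
- lever_hinge (a point): on the lever's turning axis, in the lever's plane, 185 mm above the table; the axis is level, along the y of push_plate. The lever's plane stands 105 mm to the right (-y of push_plate) of the ram; between it and the press head is a round shaft 24 mm thick
- lever_push (a point): on the centre line of the lever's bare steel bar (round, 13 mm thick), 145 mm from the hinge: a good place to push. Moves with the lever
- lever_ball (a point): centre of the black ball, 30 mm across, on the lever's front end, 190 mm from the hinge. Moves with the lever
- housing: the work: a red cast bearing housing with a square foot 56 x 56 x 11 mm and a round boss to 25 mm high, loose in the nest of the slide (9 mm high dark rim). Origin at the centre of its underside, z up. The bush stands in its top
- bush (a joint): how far the brass flanged bush (collar 31 mm across, 3 mm thick) has been pressed into the housing, m: 0 to 0.002 at the start (collar 7 to 9 mm above the boss), 0.009 = collar flat on the boss. A tight fit (14 N); it stays where it is pressed
- done_housing: a finished red housing with its brass bush seated, 56 x 56 mm, 28 mm high, standing beside the press. Loose, not part of the job. Origin at the centre of its underside
- spare_bush: a loose brass flanged bush, 31 mm across, 24 mm high, standing beside the slide guide. Loose, not part of the job. Origin at the centre of its underside
- plug_gauge: a plug gauge 119 mm long, 18 mm high, lying beside the slide guide, under the lever's side. Loose, not part of the job. Origin at the middle of its length, on the table
- bush_tray: a blue open tray of brass bushes, 160 x 120 x 45 mm. Loose, not part of the job. Origin at the centre of its underside
- oil_bottle: a white oil bottle with a red cap, 52 mm across, 130 mm high. Loose, not part of the job. Origin at the centre of its underside
- spanner: an open spanner 160 mm long, lying flat. Loose, not part of the job. Origin at the middle of its length, on the table
- swarf_brush: a bench brush 180 mm long, lying flat. Loose, not part of the job. Origin at the middle of its length, on the table
Things that resemble listed ones, but are neither listed nor needed, are in the scene too. What is shaped like the housing but grey or white is not meant.

How it is judged:
By the outcome, as a careful person would: the job done as asked, in the order asked, and still so for the second after the job is handed in, with the robot touching nothing.
It also fails if it takes over 64 s, if anything falls off the work surface, if the arm or the gripper's body presses on something with over 40 N, if the wrist force passes 120 N, or if a joint passes its speed limit or range.

### The arm

A 6-joint arm with a two-finger parallel gripper is mounted at the origin on the work surface. World frame = base frame: x ahead of the robot, y to its left, z up, the work surface at z = 0. Lengths are in m, angles in rad, forces in N, time in s.
With the tool pointing down it reaches from about 0.25 to 0.8 m from the base axis. Payload 3.9 kg.
Tool frame: the origin (TCP) lies at the very end of the fingers, on their centre line; the grasp point (between the pads) lies 19 mm behind it; x points along the fingers, z is the direction in which the jaws open and shut, and the axes are right-handed (so a half turn about x gives the same grasp; the last joint's range is limited). The gripper opens to 85 mm and grips with 20 to 120 N. Pads are 22 mm wide; open, the fingers measure 114 mm over their backs; the gripper's body (76 mm by 85 mm) begins 54 mm behind the grasp point. The pads swing forward as they close: fully open they stand 13 mm farther back than shut.
Start: joints at [1.253, 0.26, -0.138, 1.173, 0, 1.571], TCP at [0.164, 0.499, 0.231] pointing down, gripper open.
Joint ranges: [-2.78, 2.78], [-0.83, 1.72], [-1.28, 1.37], [-1.9, 2.12], [-1.57, 1.48], [-3.14, 3.14]. Speed limits (rad/s): [2.57, 2.57, 3.14, 3.14, 3.14, 3.14].

### API

Orientations are given as a 3x3 rotation matrix whose columns are the frame's x, y, z axes.
In Python, from cell import ctrl gives the robot as it stands.
- The arm moves only by the tool carry_out, never from a script. Its argument "steps" is a list of rows, each a list of 7 numbers: the turn, a rotation vector about the world's x, y, z each as a share of 4 degrees, from -1 to 1, then the shift along the world's x, y, z each as a share of 0.5 m, from -1 to 1, then the closure in counts, from 0 (fully open) to 255 (shut). A call has 1 to 12 rows; each row shifts and turns the commanded pose from where the row before left it; what a row does not reach is not made up. A row lasts 1/12 s, in which the tool goes at most 41.7 mm and 7.16 degrees, less where a joint would pass 70% of its speed; a pose out of reach is approached as far as the arm can. A call with a number of a shift or a turn outside -1 to 1 is refused whole. A call with a gripper value outside its range is refused whole. The fingers move at their own pace and stop on an object; "newtons" is the grip in N (left out, the last holds). Time passes only in rows, so rows that do not move let the fingers close. It gives the time, the measured TCP pose, the force and the opening at its end, in the units of the state.
- ctrl.read_state(): the state, without advancing time (a new reading comes with each control period).
- ctrl.grab_frame(name): name is "scene" or "top" or "wrist"; returns a dict with "color" (384x512x3 uint8, blue, green, red), "z_map" (384x512 float32, m along the optical axis (not along the pixel's ray), 0 where there is no reading), "fx", "fy", "cx", "cy" (pixels), "world_from_camera" (4x4, takes a point from camera to world coordinates). Camera axes: x right, y up, looking along -z (the intrinsics and any distortion apply to the point x, -y, -z); pixel columns grow to the right and rows downward; lengths in m; the calibration is good to about 2 mm. A picture is of the moment at which its call begins.
- ctrl.sign_off(): hands the job in, once; it reports no verdict.
Trained networks look in a picture, given as the dict that the camera call returned (one of the last four; its "shot" number tells which), for a name from the list of things; names that differ only in an ending like _2 or _b are one class to them, and where a whole thing is asked for, a point or a joint stands for the part that bears it (a point fixed in the world has none). Each returns a list of dicts, best first, with "conf" (0 to 1); they miss things now and then, are a little off and sometimes report something else, mostly with a low value. They report only what shows in the picture. A call takes as long as a camera call. They do not tell look-alikes from the thing itself.
- ctrl.silhouettes(picture, name): "pixels" (384x512 bool, what is visible of it) and "box" ([left, top, right, bottom] in pixels, round what is visible of it).
The state is a dict: "time_s": time; "qpos": joint angles; "qd": joint speeds; "joint_torque": joint torques, N m; "eef_pos": TCP position; "orientation": TCP orientation; "wrist_force": force on the tool from outside, world axes, zero at the start; "moment": the same for the moment, N m; "finger_gap": opening from 0.0 (shut) to 1.0 (fully open).
Only numpy, scipy, OpenCV 4.12 (cv2) and the standard library are available. Lean on these libraries where they do the work, as an engineer would, in place of code of your own. Each camera call takes 0.05 s, during which the arm holds its last target.

## Working session

There is one attempt and no reset: what is moved stays moved. The work goes in short steps, Python scripts to look and compute and a tool call to move; the robot and the scene stay as the last step left them, time stands still between calls to the robot, and variables do not carry over. Pictures are saved under pics/ and viewed, and the job is handed in when it is done.

Besides the shell and the picture viewer there is one more tool, called as a command line: name --pt "numbers of a row" for each row, then --argument value for the rest. carry_out: Moves the arm, as the interface text tells. Its arguments: {"type":"object","properties":{"steps":{"type":"array"},"newtons":{"type":"number"}},"required":["steps"]}

```bash
mkdir -p pics; ls; cat > h.py <<'E'
import numpy as np, cv2, pickle
from cell import ctrl
def grab(n,save=None):
    f=ctrl.grab_frame(n)
    if save: cv2.imwrite('pics/%s.png'%save,f['color'])
    return f
def pts(f):
    z=f['z_map'];h,w=z.shape
    u,v=np.meshgrid(np.arange(w),np.arange(h))
    P=np.stack([(u-f['cx'])/f['fx']*z,-(v-f['cy'])/f['fy']*z,-z],-1)
    T=np.array(f['world_from_camera'])
    W=P@T[:3,:3].T+T[:3,3]; W[z<=0]=np.nan
    return W
E
python3 - <<'E'
from h import *
print(ctrl.read_state())
for n in ['scene','top','wrist']:
    f=grab(n,n+'0'); print(n,f.keys(),f['fx'],f['cx'],f['cy'],np.round(f['world_from_camera'],3).tolist())
    pickle.dump(f,open(n+'0.pkl','wb'))
E
```

```text
pics
{'time_s': 0.0, 'qpos': array([ 1.25299143e+00,  2.60686931e-01, -1.39440978e-01,  1.17269269e+00,
       -6.07014102e-06,  1.57080022e+00]), 'qd': array([-1.30746467e-03, -2.45770638e-04,  3.93252081e-04,  7.54230244e-05,
       -2.10002238e-04,  1.12118925e-04]), 'joint_torque': array([ 1.49251016e-03, -4.05680573e+01,  2.53922260e+01,  1.87203765e-02,
        3.12681345e-05, -4.00963145e-06]), 'eef_pos': array([0.16383137, 0.49802956, 0.23043618]), 'orientation': array([[-6.26782047e-04, -9.49922424e-01,  3.12485194e-01],
       [-1.92479872e-03,  3.12485822e-01,  9.49920473e-01],
       [-9.99997951e-01, -6.07800395e-06, -2.02426997e-03]]), 'wrist_force': array([-0.01163412,  0.04983551, -0.59571652]), 'moment': array([-0.00394918,  0.02577031, -0.07590371]), 'finger_gap': 0.9983987326327336}
scene dict_keys(['color', 'z_map', 'fx', 'fy', 'cx', 'cy', 'world_from_camera', 'shot']) 441.3764375747465 248.73272217034824 189.70778161997418 [[0.603, -0.579, 0.549, 1.254], [0.798, 0.433, -0.42, -0.468], [0.006, 0.691, 0.723, 1.057], [0.0, 0.0, 0.0, 1.0]]
top dict_keys(['color', 'z_map', 'fx', 'fy', 'cx', 'cy', 'world_from_camera', 'shot']) 452.0761809679609 258.51593624894326 190.5640400692437 [[0.057, 0.976, -0.211, 0.323], [-0.998, 0.056, -0.013, 0.033], [-0.001, 0.212, 0.977, 1.539], [0.0, 0.0, 0.0, 1.0]]
wrist dict_keys(['color', 'z_map', 'fx', 'fy', 'cx', 'cy', 'world_from_camera', 'shot']) 324.49693855465637 255.31871852508175 191.27738979730697 [[0.312, -0.911, -0.269, 0.096], [0.95, 0.299, 0.089, 0.52], [-0.001, -0.283, 0.959, 0.372], [0.0, 0.0, 0.0, 1.0]]
```

View pics/scene0.png

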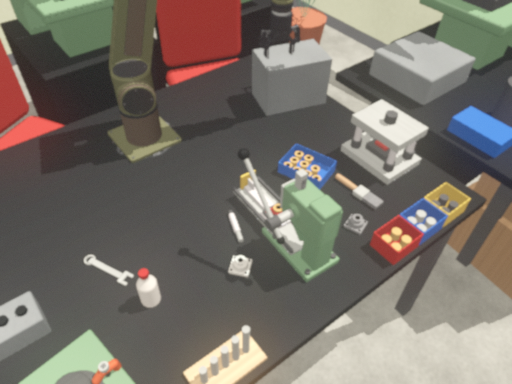

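View pics/top0.png

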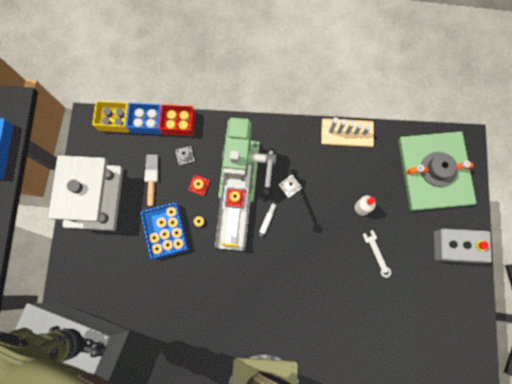

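```bash
python3 - <<'E'
from h import *
f=grab('top');s=grab('scene')
for nm,g in (('top',f),('scene',s)):
    W=pts(g)
    for n in ['push_plate','lever_push','lever_ball','housing','slide','lever']:
        for d in ctrl.silhouettes(g,n)[:3]:
            m=d['pixels']; print(nm,n,round(d['conf'],2),d['box'],m.sum(),np.round(np.nanmedian(W[m],0),3), np.round(np.nanmax(W[m],0),3),np.round(np.nanmin(W[m],0),3))
E
```

```text
top push_plate 0.63 [221.2, 187.3, 252.2, 247.2] 705 [0.55  0.134 0.043] [0.659 0.171 0.094] [0.453 0.091 0.02 ]
top lever_push 0.73 [262.2, 150.2, 275.8, 195.6] 291 [0.677 0.024 0.234] [0.76  0.04  0.337] [0.573 0.006 0.152]
top lever_push 0.42 [227.2, 186.2, 245.2, 208.6] 297 [0.614 0.132 0.056] [0.649 0.161 0.086] [0.587 0.103 0.042]
top lever_ball 0.78 [263.2, 146.3, 274.7, 199.1] 323 [0.684 0.024 0.226] [0.812 0.04  0.337] [ 0.571  0.006 -0.009]
top lever_ball 0.59 [221.0, 185.5, 248.3, 251.4] 694 [0.549 0.134 0.043] [0.659 0.172 0.094] [0.452 0.091 0.02 ]
top lever_ball 0.38 [361.8, 230.6, 390.1, 278.4] 354 [ 0.469 -0.354  0.005] [ 0.535 -0.309  0.015] [ 0.388 -0.407 -0.01 ]
top housing 0.76 [277.0, 175.2, 300.2, 196.7] 264 [ 0.675 -0.053  0.016] [ 0.714 -0.016  0.044] [ 0.642 -0.089 -0.003]
top housing 0.72 [173.5, 146.8, 193.3, 165.7] 254 [0.761 0.317 0.016] [0.801 0.353 0.042] [ 0.732  0.289 -0.007]
top housing 0.6 [227.7, 191.3, 242.2, 207.5] 295 [0.612 0.132 0.056] [0.645 0.161 0.086] [0.586 0.103 0.043]
top slide 0.59 [222.7, 189.3, 248.1, 243.2] 664 [0.555 0.132 0.043] [
[... 604 characters left out ...]
.001 -0.007]
scene housing 0.9 [226.9, 254.7, 254.9, 274.8] 339 [ 0.687 -0.065  0.015] [ 0.715 -0.025  0.041] [ 0.658 -0.095 -0.003]
scene housing 0.56 [345.7, 213.0, 364.4, 237.1] 288 [0.774 0.307 0.015] [0.799 0.349 0.039] [ 0.736  0.284 -0.002]
scene housing 0.53 [270.3, 206.3, 279.7, 213.4] 78 [0.617 0.119 0.074] [0.632 0.136 0.08 ] [0.599 0.108 0.061]
scene slide 0.66 [240.8, 176.4, 289.2, 223.9] 350 [0.484 0.123 0.042] [0.657 0.146 0.262] [0.452 0.014 0.027]
scene slide 0.48 [136.1, 271.9, 159.1, 305.3] 614 [ 0.632 -0.314  0.08 ] [ 0.646 -0.286  0.132] [ 0.561 -0.335 -0.003]
scene lever 0.56 [238.4, 146.4, 285.1, 242.1] 710 [0.677 0.018 0.223] [0.765 0.24  0.335] [ 0.311  0.001 -0.005]
```

The press sits at top (235,185), and its lever runs along about (265,150)–(268,198). In the top view, these could be taken for the housing:
- red in the slide at (235,197)
- red done_housing at (199,185)
- grey at (185,155)
- white at (290,186)

The one in the slide fits the description. Next I'll take a close crop and the press geometry.

```bash
python3 - <<'E'
from h import *
f=pickle.load(open('top0.pkl','rb'));s=pickle.load(open('scene0.pkl','rb'))
a=cv2.resize(f['color'][105:265,180:320],None,fx=3.6,fy=3.6,interpolation=cv2.INTER_CUBIC)
b=cv2.resize(s['color'][140:290,215:345],None,fx=3.0,fy=3.84,interpolation=cv2.INTER_CUBIC)
b=cv2.resize(b,(int(b.shape[1]*a.shape[0]/b.shape[0]),a.shape[0]))
c=np.hstack([a,b]);c=c[:, :];cv2.imwrite('pics/crop0.png',cv2.resize(c,(800,int(c.shape[0]*800/c.shape[1]))))
for nm,g in(('top',f),('scene',s)):
    W=pts(g);c=g['color'].astype(int)
    x,y,z=W[...,0],W[...,1],W[...,2]
    # yellow plate
    B,G,R=c[...,0],c[...,1],c[...,2]
    m=(R>130)&(G>100)&(B<0.6*G)&(x>.4)&(x<.52)&(y>.05)&(y<.2)&(z>.03)
    print(nm,'yellow',m.sum(),np.round(np.nanmedian(W[m],0),3),np.nanmin(W[m],0),np.nanmax(W[m],0))
    if m.sum()>5:
        (cx,cy),(w,h),an=cv2.minAreaRect(np.float32(W[m][:,:2])*1000);print(cx,cy,w,h,an)
    # green head
    m=(G>R+15)&(G>B+10)&(z>.2)&(z<.25)&(x>.5)&(x<.9)&(y>0)&(y<.25)
    print('head',m.sum(),cv2.minAreaRect(np.float32(W[m][:,:2])*1000))
    m=(z>.245)&(y<.06)&(x>.5)&(x<.9)&(y>-.02)
    P=W[m]; ctr=P.mean(0);u,sv,vt=np.linalg.svd(P-ctr,full_matrices=False);print('lever',len(P),ctr,vt[0],P[np.argmax(P[:,2])])
    m=(z>.26)&(z<.3)&(y>.07)&(y<.2)&(x>.5)&(x<.9)
    if m.sum(): print('ramtop',m.sum(),W[m].mean(0),W[m].min(0),W[m].max(0))
E
```

```text
top yellow 34 [0.456 0.137 0.087] [0.45317548 0.11411072 0.05762532] [0.45890998 0.16260396 0.0924623 ]
456.2805480957031 138.3616180419922 48.596736907958984 4.4737653732299805 87.87248992919922
head 1063 ((747.2647705078125, 120.91719055175781), (87.02391052246094, 156.51112365722656), 89.0617446899414)
lever 160 [0.60507005 0.0262553  0.30636518] [-0.70573543  0.03214206  0.707746  ] [0.58265027 0.03133928 0.33624726]
ramtop 79 [0.69490454 0.12684917 0.27960575] [0.68468636 0.11577455 0.26150301] [0.70875533 0.13855398 0.28927995]
scene yellow 75 [0.46  0.12  0.073] [0.45411627 0.10655203 0.0355851 ] [0.46299744 0.1364635  0.08959392]
458.5910949707031 121.49881744384766 8.849964141845703 29.926849365234375 0.2695443630218506
head 1595 ((750.1976318359375, 114.9661865234375), (83.65991973876953, 153.26759338378906), 87.75019073486328)
lever 297 [0.6159411  0.02049286 0.29531286] [ 0.67310814 -0.0120448  -0.73944598] [0.58795432 0.01912811 0.33531832]
ramtop 138 [0.69995929 0.12130567 0.27550248] [0.68419513 0.11165123 0.26002794] [0.71137092 0.13721724 0.28516253]
```

View pics/crop0.png

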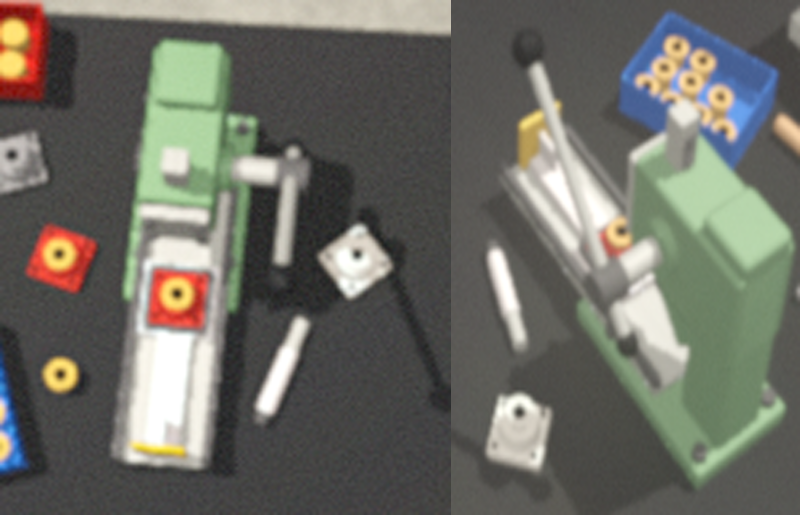

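The crop shows the red housing with its bush in the slide nest behind the yellow plate, which is at crop (157,447). The lever stands on the right, with its ball at crop (278,280). The press is yawed about -2°. Estimates: push plate face at about (0.453, 0.135), lever hinge at about (0.719, 0.02). I'll turn the jaws to press-y, shut them, and go in front of the plate.

carry_out --pt "0 0 0.333 0.039 -0.06 -0.005 255" --pt "0 0 0.333 0.039 -0.06 -0.005 255" --pt "0 0 0.333 0.039 -0.06 -0.005 255" --pt "0 0 0.333 0.039 -0.06 -0.005 255" --pt "0 0 0.333 0.039 -0.06 -0.005 255" --pt "0 0 0.333 0.039 -0.06 -0.005 255" --pt "0 0 0.333 0.039 -0.06 -0.005 255" --pt "0 0 0.333 0.039 -0.06 -0.005 255" --pt "0 0 0.333 0.039 -0.06 -0.005 255" --pt "0 0 0.333 0.039 -0.06 -0.005 255" --pt "0 0 0.333 0.039 -0.06 -0.005 255" --pt "0 0 0.333 0.039 -0.06 -0.005 255" --newtons 60

```text
time_s: 1.85
eef_pos: [0.3988, 0.1371, 0.2015]
orientation: [[0.001, -0.999, 0.038], [0.0, 0.038, 0.999], [-1.0, -0.001, 0.0]]
wrist_force: [1.0, 0.4, 0.4]
finger_gap: -0.003
```

```bash
python3 - <<'E'
from h import *
s=ctrl.read_state();print(s['time_s'],s['eef_pos'],np.round(s['orientation'],3).tolist(),s['finger_gap'],s['wrist_force'],s['qpos'])
f=grab('wrist','w1');W=pts(f);c=f['color'].astype(int);x,y,z=W[...,0],W[...,1],W[...,2]
B,G,R=c[...,0],c[...,1],c[...,2]
m=(R>130)&(G>100)&(B<0.6*G)&(x>.4)&(x<.52)&(y>.05)&(y<.2)&(z>.025)
print(m.sum(),np.nanmin(W[m],0),np.nanmax(W[m],0),np.nanmedian(W[m],0)); print(cv2.minAreaRect(np.float32(W[m][:,:2])*1000))
E
```

```text
1.85 [0.39880751 0.1371106  0.2015252 ] [[0.001, -0.999, 0.038], [0.0, 0.038, 0.999], [-1.0, -0.001, 0.0]] -0.003150362386265653 [0.96496104 0.35227345 0.35227196] [ 3.31077573e-01  9.98885245e-02 -4.21768929e-01  1.04815356e+00
  8.49204937e-05  3.68739524e-01]
712 [0.45353756 0.11035664 0.03236411] [0.46117202 0.16437315 0.08971345] [0.45551609 0.14424996 0.05012795]
((455.618896484375, 137.432861328125), (53.896854400634766, 5.564455509185791), 83.79322052001953)
```

View pics/w1.png

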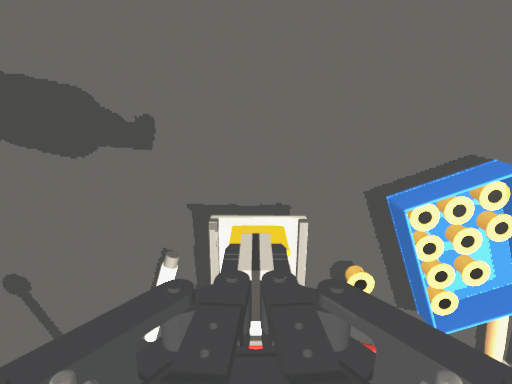

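The wrist view shows the plate at (259,238) centred ahead of the fingers, with its face at x≈0.454 and y≈0.137. I'll lower to z 0.056 and then push.

carry_out --pt "0 0 0 0 0 -0.048 255" --pt "0 0 0 0 0 -0.048 255" --pt "0 0 0 0 0 -0.048 255" --pt "0 0 0 0 0 -0.048 255" --pt "0 0 0 0 0 -0.048 255" --pt "0 0 0 0 0 -0.048 255" --pt "0 0 0 0 0 0 255" --pt "0 0 0 0.03 -0.001 0 255" --pt "0 0 0 0.03 -0.001 0 255" --pt "0 0 0 0 0 0 255"

```text
time_s: 2.73
eef_pos: [0.4323, 0.1387, 0.0589]
orientation: [[0.005, -0.999, 0.04], [0.001, 0.04, 0.999], [-1.0, -0.005, 0.002]]
wrist_force: [0.5, 0.1, -0.0]
finger_gap: -0.0
```

carry_out --pt "0 0 0 0.015 -0.0005 0 255" --pt "0 0 0 0.015 -0.0005 0 255" --pt "0 0 0 0.015 -0.0005 0 255" --pt "0 0 0 0.015 -0.0005 0 255" --pt "0 0 0 0 0 0 255"

```text
time_s: 3.15
eef_pos: [0.4601, 0.1369, 0.0576]
orientation: [[0.002, -0.999, 0.039], [0.0, 0.039, 0.999], [-1.0, -0.002, 0.0]]
wrist_force: [0.9, -0.2, -0.1]
finger_gap: 0.002
```

```bash
python3 - <<'E'
from h import *
s=ctrl.read_state();print(s['eef_pos'],s['wrist_force'],s['moment'])
for n in ('scene','wrist','top'):
    f=grab(n,n+'2');W=pts(f);c=f['color'].astype(int);x,y,z=W[...,0],W[...,1],W[...,2]
    B,G,R=c[...,0],c[...,1],c[...,2]
    m=(R>130)&(G>100)&(B<0.6*G)&(x>.4)&(x<.56)&(y>.05)&(y<.2)&(z>.03)
    if m.sum(): print(n,m.sum(),np.nanmin(W[m],0),np.nanmax(W[m],0),np.nanmedian(W[m],0))
    if n=='scene': cv2.imwrite('pics/s2c.png',cv2.resize(f['color'][130:290,200:360],None,fx=3.5,fy=3.5,interpolation=cv2.INTER_CUBIC))
E
```

```text
[0.46009247 0.13688436 0.05764088] [ 0.91182111 -0.17900197 -0.0965289 ] [0.00406131 0.00791045 0.02764111]
scene 65 [0.46043004 0.10637785 0.04290192] [0.47912347 0.16012816 0.09237707] [0.47536526 0.11847694 0.07604325]
wrist 1289 [0.44750345 0.1091963  0.0317588 ] [0.47778245 0.18788352 0.12859777] [0.47176522 0.13787919 0.05312497]
```

View pics/s2c.png

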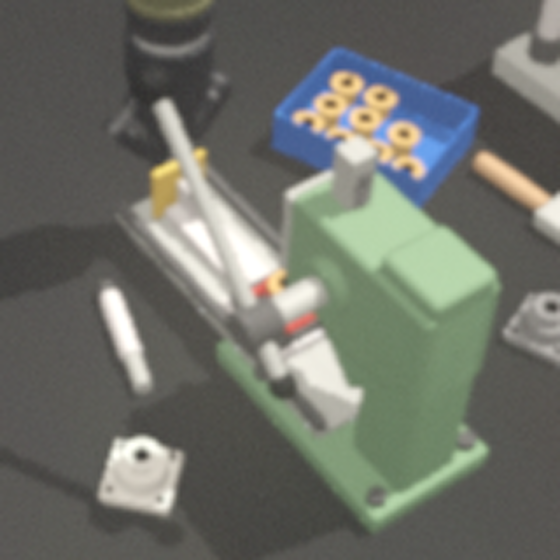

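View pics/wrist2.png

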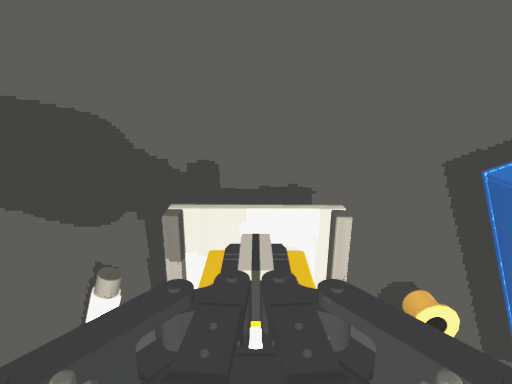

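The slide has moved about 17 mm: the plate face is now at 0.471, which is TCP + 11 mm, so the geometry holds. Continuing towards the stop, expected at TCP x ≈ 0.523.

carry_out --pt "0 0 0 0.012 -0.0005 0 255" --pt "0 0 0 0.012 -0.0005 0 255" --pt "0 0 0 0.012 -0.0005 0 255" --pt "0 0 0 0.012 -0.0005 0 255" --pt "0 0 0 0.012 -0.0005 0 255" --pt "0 0 0 0.012 -0.0005 0 255" --pt "0 0 0 0.012 -0.0005 0 255" --pt "0 0 0 0.012 -0.0005 0 255" --pt "0 0 0 0.012 -0.0005 0 255" --pt "0 0 0 0 0 0 255"

```text
time_s: 4.13
eef_pos: [0.5145, 0.1348, 0.0575]
orientation: [[0.003, -0.999, 0.039], [0.001, 0.039, 0.999], [-1.0, -0.003, 0.001]]
wrist_force: [0.4, -0.6, 0.9]
finger_gap: -0.002
```

carry_out --pt "0 0 0 0.004 0 0 255" --pt "0 0 0 0.004 0 0 255" --pt "0 0 0 0.004 0 0 255"

```text
time_s: 4.38
eef_pos: [0.5181, 0.1347, 0.0576]
orientation: [[0.0, -0.999, 0.038], [0.0, 0.038, 0.999], [-1.0, -0.0, 0.0]]
wrist_force: [-2.5, -0.3, 2.6]
finger_gap: 0.002
```

carry_out --pt "0 0 0 0.004 0 0 255" --pt "0 0 0 0.004 0 0 255"

```text
time_s: 4.55
eef_pos: [0.5221, 0.1345, 0.0575]
orientation: [[0.0, -0.999, 0.039], [0.0, 0.039, 0.999], [-1.0, -0.0, 0.0]]
wrist_force: [-2.2, -0.6, 1.9]
finger_gap: 0.003
```

carry_out --pt "0 0 0 0.004 0 0 255" --pt "0 0 0 0.002 0 0 255"

```text
time_s: 4.72
eef_pos: [0.5237, 0.1345, 0.0572]
orientation: [[-0.003, -0.999, 0.039], [0.0, 0.039, 0.999], [-1.0, 0.003, 0.0]]
wrist_force: [-7.2, 0.3, 4.8]
finger_gap: 0.003
```

carry_out --pt "0 0 0 0.004 0 0 255"

```text
time_s: 4.8
eef_pos: [0.5237, 0.1344, 0.0571]
orientation: [[-0.006, -0.999, 0.038], [0.0, 0.038, 0.999], [-1.0, 0.006, 0.0]]
wrist_force: [-12.6, 0.6, 9.7]
finger_gap: 0.0
```

The force rises with no further motion at TCP x = 0.5237, so the slide is on its stop. I'll back off, lift, and check.

carry_out --pt "0 0 0 -0.02 0 0 255" --pt "0 0 0 -0.06 0 0 255" --pt "0 0 0 -0.06 0 0 255" --pt "0 0 0 -0.06 0 0.02 255" --pt "0 0 0 0 0 0.06 255" --pt "0 0 0 0 0 0.07 255" --pt "0 0 0 0 0 0.07 255" --pt "0 0 0 0 0 0.07 255" --pt "0 0 0 0 0 0.07 255" --pt "0 0 0 0 0 0.07 255" --pt "0 0 0 0 -0.06 0.07 255" --pt "0 0 0 0 -0.06 0.07 255"

```text
time_s: 5.8
eef_pos: [0.4281, 0.0806, 0.3378]
orientation: [[0.004, -0.999, 0.036], [0.001, 0.036, 0.999], [-1.0, -0.004, 0.001]]
wrist_force: [1.0, 0.3, 0.5]
finger_gap: -0.002
```

```bash
python3 - <<'E'
from h import *
s=ctrl.read_state();print(s['eef_pos'],s['wrist_force'],s['qpos'])
for n in ('scene','wrist','top'):
    f=grab(n,n+'3');W=pts(f);c=f['color'].astype(int);x,y,z=W[...,0],W[...,1],W[...,2]
    B,G,R=c[...,0],c[...,1],c[...,2]
    m=(R>130)&(G>100)&(B<0.6*G)&(x>.4)&(x<.56)&(y>.05)&(y<.2)&(z>.03)
    if m.sum(): print(n,m.sum(),np.nanmin(W[m],0),np.nanmax(W[m],0),np.nanmedian(W[m],0))
    m=(z>.22)&(z<.345)&(y<.06)&(x>.56)&(x<.72)&(y>-.02)&~(G>R+20)
    P=W[m]; 
    if len(P): 
        for lo,hi in((.22,.25),(.25,.28),(.28,.305),(.305,.345)):
            q=P[(P[:,2]>lo)&(P[:,2]<hi)]; 
            if len(q): print(' lev',lo,len(q),q.mean(0),q.min(0)[:2],q.max(0)[:2])
    if n=='scene': cv2.imwrite('pics/s3c.png',cv2.resize(f['color'][130:290,200:360],None,fx=3.5,fy=3.5,interpolation=cv2.INTER_CUBIC))
E
```

```text
[0.42807023 0.08055954 0.33782978] [0.97926679 0.28487155 0.51209749] [ 1.86192760e-01  7.60604904e-02 -9.15708073e-02  1.39886026e+00
 -2.39364925e-04  2.21715573e-01]
scene 42 [0.53665557 0.10810134 0.04567903] [0.54501654 0.15555176 0.09115425] [0.54045838 0.14590561 0.07321075]
 lev 0.22 83 [0.67435747 0.01833563 0.2344473 ] [0.65167061 0.0125541 ] [0.69357622 0.02693223]
 lev 0.25 85 [0.64451339 0.02009583 0.26459861] [0.62510858 0.01422663] [0.6636526  0.02869974]
 lev 0.28 74 [0.61684231 0.0211236  0.29270792] [0.59718864 0.01490374] [0.63474207 0.02916023]
 lev 0.305 125 [0.59214096 0.02044414 0.32290847] [0.576509   0.00992556] [0.60646808 0.03468504]
wrist 764 [0.53343115 0.10651508 0.03241521] [0.54257324 0.16039855 0.09057906] [0.53574494 0.13315011 0.0713556 ]
 lev 0.22 31 [0.67695208 0.02318782 0.23418967] [0.66213018 0.01699206] [0.69061609 0.02921042]
 lev 0.25 38 [0.64477015 0.02447644 0.2659422 ] [0.63056791 0.01882151] [0.66202278 0.03093236]
 lev 0.28 27 [0.61634422 0.02622701 0.29408592] [0.60400737 0.02089446] [0.63023752 0.03238939]
 lev 0.305 93 [0.5842691  0.02709637 0.32774267] [0.57069948 0.01442236] [0.60988016 0.03986731]
```

View pics/s3c.png

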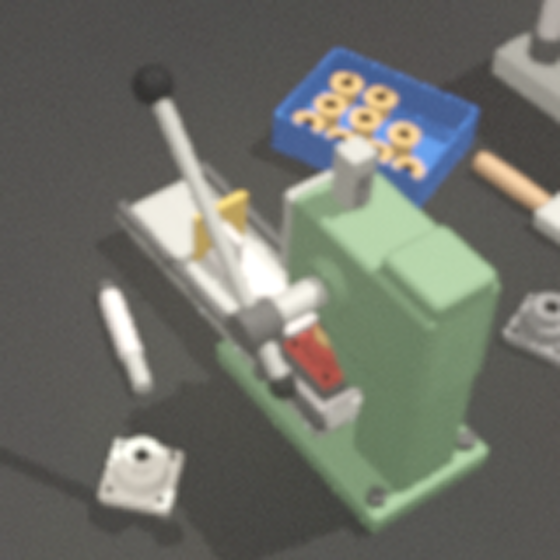

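View pics/wrist3.png

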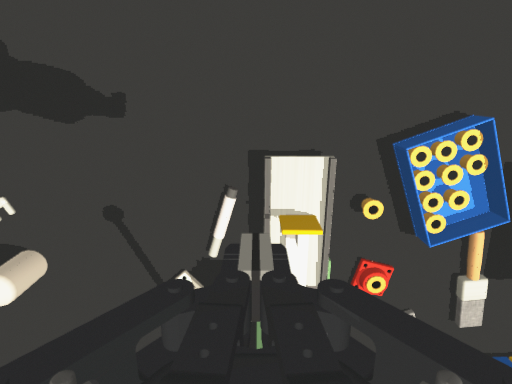

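Slide confirmed home: the wrist view shows the plate face at x≈0.5345, an 80 mm travel. The red housing is under the ram, the lever is still at rest, and its bar is at y≈0.025. Next I'll go over the ball and down above the bar at about 140 mm from the hinge.

carry_out --pt "0 0 0 0 0 0.07 255" --pt "0 0 0 0 0 0.07 255" --pt "0 0 0 0.068 -0.018 0 255" --pt "0 0 0 0.068 -0.018 0 255" --pt "0 0 0 0.068 -0.018 0 255" --pt "0 0 0 0.068 -0.018 0 255" --pt "0 0 0 0.068 -0.018 0 255" --pt "0 0 0 0.068 -0.018 0 255" --pt "0 0 0 0 0 -0.05 255" --pt "0 0 0 0 0 -0.05 255" --pt "0 0 0 0 0 -0.05 255" --pt "0 0 0 0 0 0 255"

```text
time_s: 6.95
eef_pos: [0.6284, 0.0267, 0.3222]
orientation: [[-0.014, -0.999, 0.038], [-0.0, 0.038, 0.999], [-1.0, 0.014, -0.001]]
wrist_force: [-1.6, 1.1, -0.8]
finger_gap: -0.001
```

```bash
python3 - <<'E'
from h import *
s=ctrl.read_state();print(s['eef_pos'],s['wrist_force'],s['qpos'])
f=grab('scene');a=cv2.resize(f['color'][110:270,180:340],(400,400),interpolation=cv2.INTER_CUBIC)
f=grab('top');b=cv2.resize(f['color'][120:260,200:340],(400,400),interpolation=cv2.INTER_CUBIC)
cv2.imwrite('pics/c4.png',np.hstack([a,b]))
E
```

```text
[0.62836954 0.02674262 0.3221882 ] [-1.59579592  1.06160356 -0.80318408] [4.24260455e-02 4.48223586e-01 3.79805096e-01 1.51597371e+00
 2.10121535e-04 8.07069630e-02]
```

View pics/c4.png

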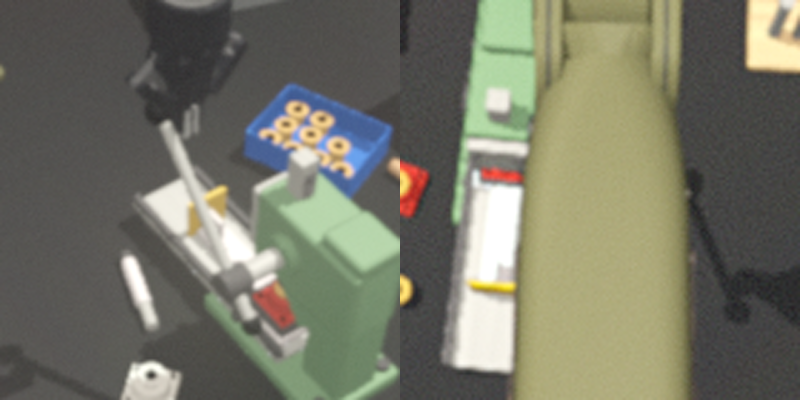

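carry_out --pt "0 0 0 0.008 -0.002 0 255" --pt "0 0 0 0 0 0 255" --pt "0 0 0 0 0 0 255"

```text
time_s: 7.3
eef_pos: [0.6363, 0.0254, 0.3328]
orientation: [[0.004, -0.999, 0.039], [0.0, 0.039, 0.999], [-1.0, -0.004, 0.0]]
wrist_force: [-0.3, -0.3, 0.3]
finger_gap: -0.001
```

```bash
python3 - <<'E'
from h import *
f=grab('wrist','w5');W=pts(f)
c=f['color'].astype(int);x,y,z=W[...,0],W[...,1],W[...,2]
m=(z>.2)&(z<.345)&(y<.07)&(x>.54)&(x<.70)&(y>-.03); print(m.sum(), W[m].mean(0) if m.sum() else 0)
f=grab('scene');a=cv2.resize(f['color'][130:210,210:290],(560,560),interpolation=cv2.INTER_CUBIC);cv2.imwrite('pics/s5.png',a)
E
```

```text
4750 [0.59925525 0.02592157 0.31835337]
```

View pics/w5.png

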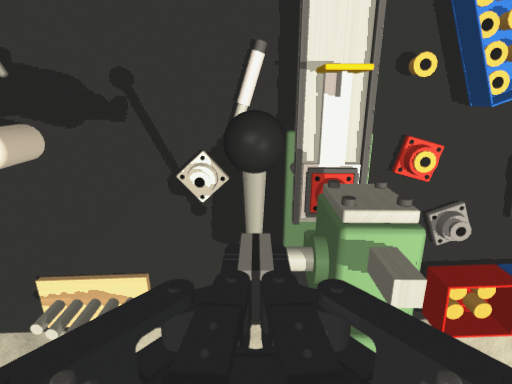

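View pics/s5.png

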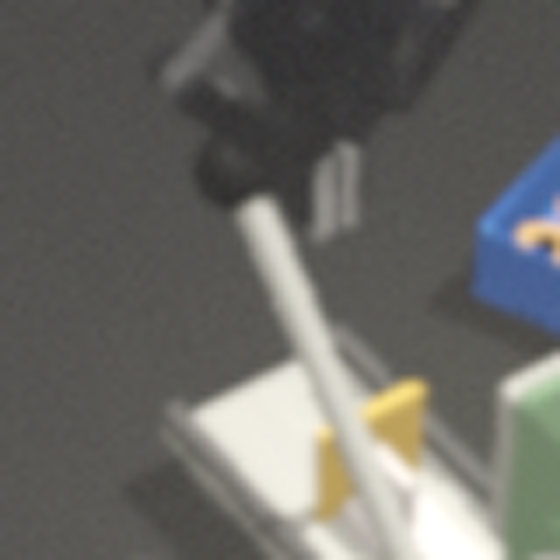

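The wrist view shows the closed fingers (257,235) squarely over the steel bar (255,205), clear of the ball (254,141). Now following the lever's arc down.

carry_out --pt "0 0 0 -0.003 0 -0.041 255" --pt "0 0 0 -0.003 0 -0.041 255" --pt "0 0 0 -0.012 0 -0.016 255" --pt "0 0 0 -0.012 0 -0.016 255" --pt "0 0 0 -0.012 0 -0.016 255" --pt "0 0 0 -0.012 0 -0.016 255" --pt "0 0 0 -0.008 0 -0.0165 255" --pt "0 0 0 -0.008 0 -0.0165 255" --pt "0 0 0 -0.008 0 -0.0165 255" --pt "0 0 0 -0.008 0 -0.0165 255" --pt "0 0 0 0 0 0 255"

```text
time_s: 8.32
eef_pos: [0.5932, 0.0258, 0.2255]
orientation: [[0.004, -0.999, 0.038], [0.001, 0.038, 0.999], [-1.0, -0.004, 0.001]]
wrist_force: [2.2, 0.9, 3.0]
finger_gap: 0.001
```

```bash
python3 - <<'E'
from h import *
s=ctrl.read_state();print(s['eef_pos'],s['wrist_force'])
f=grab('wrist','w6')
f=grab('scene');a=cv2.resize(f['color'][130:270,200:340],(560,560),interpolation=cv2.INTER_CUBIC);cv2.imwrite('pics/s6.png',a)
E
```

```text
[0.5931996  0.02581576 0.22552876] [2.15552056 0.85048762 3.00994642]
```

View pics/s6.png

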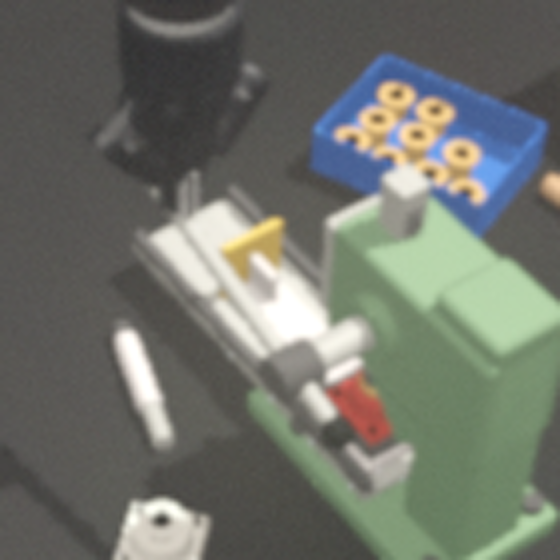

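View pics/w6.png

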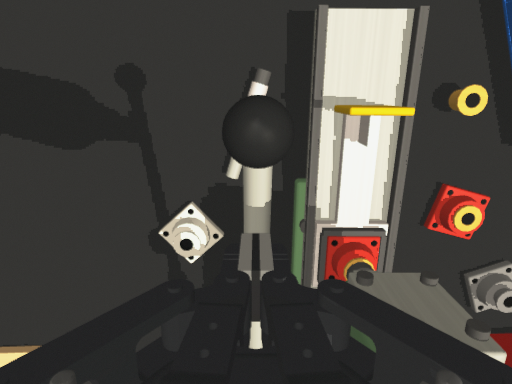

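The lever is riding under the fingers at about 15° above level, with 3 N. Slide and housing are in place. Continuing.

carry_out --pt "0 0 0 -0.002 0 -0.012 255" --pt "0 0 0 -0.002 0 -0.012 255" --pt "0 0 0 -0.002 0 -0.012 255" --pt "0 0 0 -0.002 0 -0.012 255" --pt "0 0 0 -0.002 0 -0.012 255" --pt "0 0 0 -0.002 0 -0.012 255" --pt "0 0 0 0 0 0 255"

```text
time_s: 9.0
eef_pos: [0.5872, 0.026, 0.1895]
orientation: [[0.003, -0.999, 0.038], [0.002, 0.038, 0.999], [-1.0, -0.003, 0.002]]
wrist_force: [1.1, 2.6, 4.9]
finger_gap: -0.001
```

carry_out --pt "0 0 0 -0.004 0 -0.011 255" --pt "0 0 0 -0.004 0 -0.011 255" --pt "0 0 0 -0.004 0 -0.011 255" --pt "0 0 0 -0.004 0 -0.011 255" --pt "0 0 0 0 0 0 255"

```text
time_s: 9.42
eef_pos: [0.5804, 0.0251, 0.1683]
orientation: [[0.005, -0.999, 0.039], [-0.0, 0.039, 0.999], [-1.0, -0.005, -0.0]]
wrist_force: [2.6, 0.9, 5.7]
finger_gap: -0.003
```

carry_out --pt "0 0 0 0 0 -0.01 255" --pt "0 0 0 0 0 -0.008 255" --pt "0 0 0 0 0 0 255"

```text
time_s: 9.67
eef_pos: [0.581, 0.025, 0.1596]
orientation: [[0.006, -0.999, 0.039], [-0.0, 0.039, 0.999], [-1.0, -0.006, -0.0]]
wrist_force: [2.5, 0.3, 6.6]
finger_gap: -0.002
```

carry_out --pt "0 0 0 0 0 -0.006 255" --pt "0 0 0 0 0 -0.004 255" --pt "0 0 0 0 0 0 255"

```text
time_s: 9.92
eef_pos: [0.5812, 0.025, 0.155]
orientation: [[0.007, -0.999, 0.039], [-0.0, 0.039, 0.999], [-1.0, -0.007, -0.0]]
wrist_force: [2.7, -1.3, 7.3]
finger_gap: -0.003
```

carry_out --pt "0 0 0 0 0 -0.005 255" --pt "0 0 0 0 0 0 255"

```text
time_s: 10.08
eef_pos: [0.5813, 0.025, 0.1526]
orientation: [[0.007, -0.999, 0.039], [-0.0, 0.039, 0.999], [-1.0, -0.007, -0.0]]
wrist_force: [2.3, 0.4, 8.4]
finger_gap: 0.003
```

carry_out --pt "0 0 0 0 0 -0.005 255" --pt "0 0 0 0 0 0 255"

```text
time_s: 10.25
eef_pos: [0.5818, 0.025, 0.1507]
orientation: [[0.008, -0.999, 0.039], [-0.0, 0.039, 0.999], [-1.0, -0.008, -0.0]]
wrist_force: [2.0, 0.8, 11.2]
finger_gap: 0.005
```

carry_out --pt "0 0 0 0 0 -0.005 255" --pt "0 0 0 0 0 0 255"

```text
time_s: 10.42
eef_pos: [0.5822, 0.025, 0.1489]
orientation: [[0.009, -0.999, 0.039], [-0.0, 0.039, 0.999], [-1.0, -0.009, 0.0]]
wrist_force: [1.7, 0.7, 14.0]
finger_gap: 0.003
```

carry_out --pt "0 0 0 0 0 -0.005 255" --pt "0 0 0 0 0 0 255"

```text
time_s: 10.58
eef_pos: [0.5827, 0.025, 0.1472]
orientation: [[0.011, -0.999, 0.039], [-0.0, 0.039, 0.999], [-1.0, -0.011, 0.0]]
wrist_force: [1.3, 0.4, 17.5]
finger_gap: -0.005
```

```bash
python3 - <<'E'
from h import *
s=ctrl.read_state();print(s['eef_pos'],s['wrist_force'])
f=grab('wrist','w7')
f=grab('scene');a=cv2.resize(f['color'][130:270,200:340],(560,560),interpolation=cv2.INTER_CUBIC);cv2.imwrite('pics/s7.png',a)
E
```

```text
[0.5827445  0.02497128 0.14717401] [ 1.34472971  0.44944535 17.49874984]
```

View pics/w7.png

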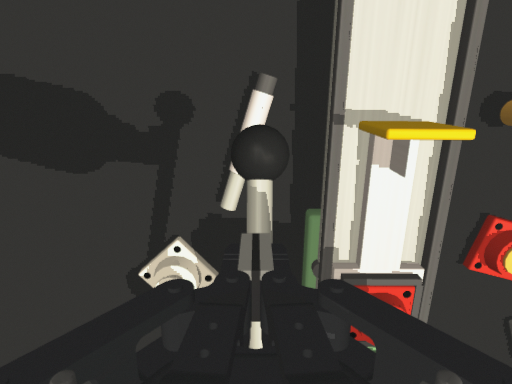

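View pics/s7.png

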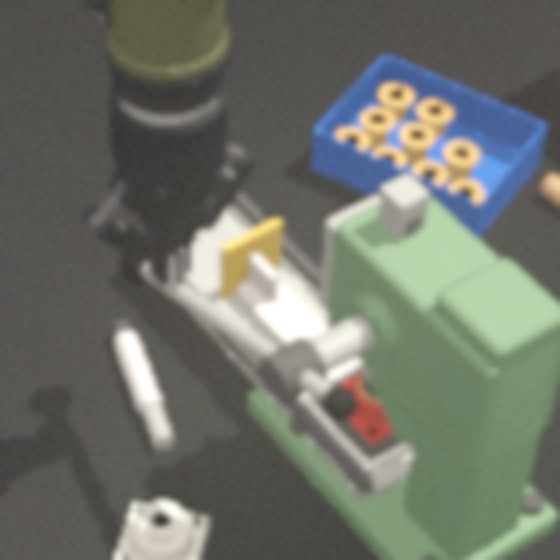

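The force passed 15 N equivalent at the push point, and the computed lever angle is about 1.12 rad. One small extra nudge, then I'll return along the arc so the lever follows the fingers up.

carry_out --pt "0 0 0 0 0 -0.004 255" --pt "0 0 0 0 0 0 255" --pt "0 0 0 0 0 0 255"

```text
time_s: 10.93
eef_pos: [0.5831, 0.025, 0.146]
orientation: [[0.012, -0.999, 0.039], [-0.0, 0.039, 0.999], [-1.0, -0.012, 0.0]]
wrist_force: [1.2, -0.1, 18.8]
finger_gap: 0.002
```

carry_out --pt "0 0 0 0 0 0.02 255" --pt "0 0 0 0 0 0.02 255" --pt "0 0 0 0.006 0 0.02 255" --pt "0 0 0 0.006 0 0.024 255" --pt "0 0 0 0.006 0 0.024 255" --pt "0 0 0 0.008 0 0.024 255" --pt "0 0 0 0.01 0 0.024 255" --pt "0 0 0 0.014 0 0.024 255" --pt "0 0 0 0.014 0 0.024 255" --pt "0 0 0 0.018 0 0.024 255" --pt "0 0 0 0.018 0 0.024 255" --pt "0 0 0 0.008 0 0.024 255"

```text
time_s: 11.93
eef_pos: [0.6323, 0.0247, 0.2787]
orientation: [[-0.001, -0.999, 0.039], [-0.001, 0.039, 0.999], [-1.0, 0.001, -0.001]]
wrist_force: [1.4, -0.6, 0.2]
finger_gap: 0.002
```

carry_out --pt "0 0 0 0 0 0.024 255" --pt "0 0 0 0 0 0.05 255" --pt "0 0 0 0 0 0.06 255" --pt "0 0 0 0 0 0.06 255" --pt "0 0 0 0 0 0.06 255" --pt "0 0 0 0 0 0 255"

```text
time_s: 12.43
eef_pos: [0.6329, 0.0248, 0.4118]
orientation: [[0.009, -0.999, 0.039], [-0.0, 0.039, 0.999], [-1.0, -0.009, -0.0]]
wrist_force: [-1.1, 1.2, 0.1]
finger_gap: -0.002
```

```bash
python3 - <<'E'
from h import *
s=ctrl.read_state();print(s['eef_pos'],s['wrist_force'])
f=grab('wrist','w8')
f=grab('scene');a=cv2.resize(f['color'][130:270,200:340],(560,560),interpolation=cv2.INTER_CUBIC);cv2.imwrite('pics/s8.png',a)
E
```

```text
[0.63293659 0.02483673 0.41184541] [-1.0821013   1.19800902  0.05212443]
```

View pics/w8.png

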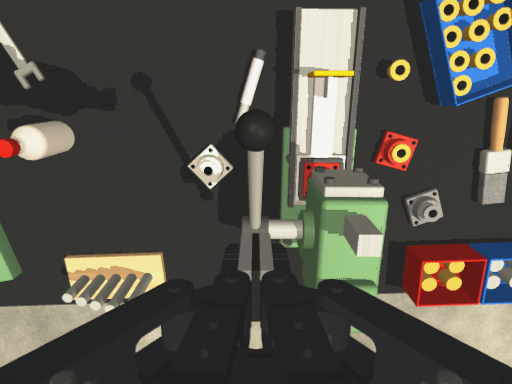

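View pics/s8.png

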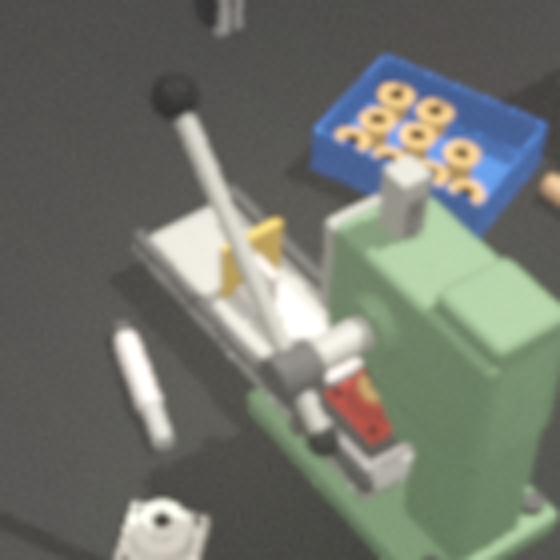

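The lever is back at rest: scene ball at (175,95), ram top up. Now I'll measure the collar height.

```bash
python3 - <<'E'
from h import *
def gold(f,tag):
    W=pts(f);c=f['color'];hsv=cv2.cvtColor(c,cv2.COLOR_BGR2HSV)
    x,y,z=W[...,0],W[...,1],W[...,2]
    m=(hsv[...,0]>14)&(hsv[...,0]<32)&(hsv[...,1]>90)&(hsv[...,2]>90)&(x>.65)&(x<.74)&(y>.09)&(y<.17)&(z>.04)&(z<.1)
    print(tag,m.sum(),np.round(np.percentile(z[m],[0,25,50,75,100]),4) if m.sum() else '', W[m].mean(0) if m.sum() else '')
    m=(hsv[...,0]>14)&(hsv[...,0]<32)&(hsv[...,1]>90)&(hsv[...,2]>90)&(x>.65)&(x<.74)&(y>.2)&(y<.3)&(z>.005)&(z<.06)
    print(' done ref',m.sum(),np.round(np.percentile(z[m],[0,25,50,75,100]),4) if m.sum() else '')
    mr=((hsv[...,0]<8)|(hsv[...,0]>172))&(hsv[...,1]>120)&(x>.65)&(x<.74)&(y>.09)&(y<.17)&(z>.04)&(z<.1)
    print(' red',mr.sum(),np.round(np.percentile(z[mr],[0,50,90,100]),4) if mr.sum() else '',W[mr].mean(0))
s=pickle.load(open('scene0.pkl','rb'));
f=grab('scene');gold(f,'scene')
a=cv2.resize(f['color'][205:250,270:315],(630,600),interpolation=cv2.INTER_NEAREST);cv2.imwrite('pics/s9.png',a)
f=grab('wrist');gold(f,'wrist')
E
```

```text
scene 16 [0.066  0.0675 0.0686 0.0693 0.0714] [0.69520352 0.11493556 0.06856945]
 done ref 0 
 red 110 [0.0466 0.0535 0.0648 0.0695] [0.69980911 0.10474229 0.05537939]
wrist 0  
 done ref 229 [0.0223 0.0263 0.027  0.0278 0.0298]
 red 370 [0.0448 0.0518 0.0535 0.0625] [0.68351409 0.11672458 0.05171563]
```

View pics/s9.png

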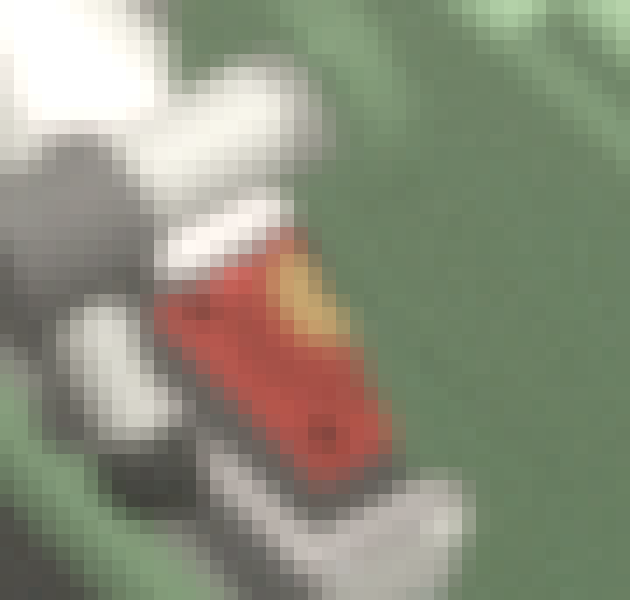

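```bash
python3 - <<'E'
from h import *
print(ctrl.sign_off(), ctrl.read_state()['time_s'])
E
```

```text
the job is handed in; nothing more can be done
the job is handed in; nothing more can be done
```

The bush is pressed home in the red housing, the slide is fully in, and the lever is back up. I handed the job in at about 12.6 s of the 64 s allowed.

- **Slide:** I pushed the yellow plate in with shut fingers until it hit the stop. The wrist force rose to 12.6 N with no further motion, and the plate face had moved from x ≈ 0.454 to about 0.5345, which is 80 mm.
- **Lever:** only then did I push the lever down along its arc, to about 1.12 rad, worked out from the fingertip height. The force rose from about 7 N to 18.8 N, so the bush was seated and the lever near its stop. I then let it come back up, following with the fingers.
- **Last checks:** the ball and the plate are at the same pixels as with the lever at rest and the slide home. The collar shows at z 0.066–0.071, against 0.067–0.070 expected when seated and 0.074 or more if not. The arm is clear of everything, and nothing else looked moved.
- **Weak points:**
  - The collar height rests on only 16 pixels of the scene camera, because the wrist camera could not see the bush. It does agree with the force and the lever angle.
  - The cameras disagreed by about 5 mm in y, so I went by the wrist camera.

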